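# Measure the salami portion with the sprung slide gauge

## Task

Measure how far the salami sticks out past the cutting frame: take the black upright tab of the sprung gauge, pull the slide out until its pointer is level with the salami's free flat end (to within half a centimetre) and hold it there for a second. Then guide the slide gently back until it is fully home, without letting it snap, and let go, so that the small brass rider it pushed along stays behind level with the salami's end. Do not shift the salami or disturb the other things on the counter.

Things in the scene. Friction and masses are not known exactly. Their poses are not given: they have to be found in the camera images.
- board: White plastic board, 440 x 260 x 12 mm, fixed; origin at its underside's centre, z up, +x = the pull direction. Salami along x at board y = +50 mm; gauge rail and slide along x at y = -40 mm. Steel cutting frame around the salami at x = -54 mm: 8 thick, 96 wide, top at 97 mm height. Spring case from x = -210 to -60 mm, 44 wide, top at 46 mm.
- gauge (a joint): Extension of the sprung gauge slide in m: 0 fully home, grows along board +x as it is pulled out, stop at 0.165. The spring pulls it home with about 1.5 N at home and 12 N at 0.15.
- gauge_tab (a point): Centre of the top face of the slide's black upright tab: 12 mm thick along the pull, 30 wide across it, 56 tall, top 93 mm and foot 37 mm above the counter. Best pinched from above, fingers closing along the pull. Only the salami, 63 mm away at its side, and the frame stand higher than 47 mm near it. Axes as the board's.
- gauge_pointer (a point): Tip of the slide's steel pointer, a 3 mm thick bar reaching from the foot of the tab towards the salami's side, 34 mm above the counter. The middle of the pointer, the middle of the tab and the slide's pushing lug's front face are at the same place along the pull. Axes as the board's.
- rider (a joint): Position of the rider along the pull in m, on the same zero as the gauge slide (equal when the slide's lug touches it). It starts somewhere near the home end, is pushed outwards by the slide and stays by friction (about 1 N) where it is left; range 0 to 0.17.
- rider_edge (a point): Top of the measuring (home-side) face of the small brass rider, 12 x 14 x 18 mm, on the track beside the gauge rail (board y = -64 mm), 44 mm above the counter. This face is what the slide's lug pushes on. Axes as the board's.
- salami: Dark red salami, 54 mm diameter, 260 mm long, 0.65 kg, lying loose on the board between low rails, through the cutting frame; origin under its middle, its x axis along its length towards the free flat cut end (the end beyond the frame on the gauge's pull side). Its top is 66 mm above the counter.
- salami_end (a point): Centre of the salami's free flat cut end, 39 mm above the counter; axes as the salami's, x pointing out of the end.
- tape_roll: Clear tape roll lying flat on the board beyond the salami's end, 54 mm diameter, 24 mm high; origin at its underside. Bystander.
- cheese_a: Small white cheese standing on the board by the outer end of the gauge, 38 mm diameter, 30 mm high; origin at its underside. Bystander.
- cheese_b: Small white cheese standing on the board beside the spring case, 38 mm diameter, 30 mm high; origin at its underside. Bystander.
- patties: Stack of patties between paper sheets, 110 mm diameter, 90 mm high, on the counter; origin at its underside. Bystander.
- spice_jar: Amber glass jar, 66 mm diameter, 110 mm high, on the counter; origin at its underside. Bystander.
- spatula: Steel spatula lying on the far side of the counter. Bystander.
- bowl: Steel bowl, 120 mm diameter, 50 mm high, on the counter; origin at its underside. Bystander.

How it is judged:
By the outcome, as a careful person would: the job done as asked, in the order asked, and still so for the second after the job is handed in, with the robot touching nothing.
It also fails if it takes over 42 s, if anything falls off the work surface, if the arm or the gripper's body presses on something with over 40 N, if the wrist force passes 120 N, or if a joint passes its speed limit or range.

## Robot

A 6-joint arm with a two-finger parallel gripper is mounted at the origin on the work surface. World frame = base frame: x ahead of the robot, y to its left, z up, the work surface at z = 0. Lengths are in m, angles in rad, forces in N, time in s.
With the tool pointing down it reaches from about 0.2 to 0.875 m from the base axis. Payload 3.4 kg.
Tool frame: the origin (TCP) lies midway between the tips of the shut fingers; the grasp point (between the pads) lies env.grasp_offset behind it (env.grasp_offset is the distance from the TCP to the grasp point, in m); z points along the fingers, y is the direction in which the jaws open and shut (so a half turn about z gives the same grasp; the last joint's range is limited). The gripper opens to 94 mm and grips with 3 to 60 N. Pads are 16 mm wide; open, the fingers measure 119 mm over their backs; the gripper's body (75 mm by 177 mm) begins 78 mm behind the grasp point.
Start: joints at [1.188, 0.276, 1.505, -0, 1.361, -0.121], TCP at [0.149, 0.555, 0.205] pointing down, gripper open.
Joint ranges: [-2.89, 2.89], [-0.75, 2.08], [0.22, 2.7], [-1.18, 4.32], [0.11, 2.71], [-2.7, 2.7]. Speed limits (rad/s): [2.57, 2.57, 3.14, 3.14, 3.14, 3.14].

## Interface

Orientations are given as a unit quaternion [w, x, y, z].
In Python, from workcell import env gives the robot as it stands.
- The arm moves only by the tool move_arm, never from a script. Its argument "moves" is a list of rows, each an object of numbers: "x", "y", "z": the shift along the world's x, y, z in m; "turn": the turn about the world's z in degrees. A call has 1 to 8 rows; each row is the pose to reach, as a shift and turn from the pose commanded when the call began; what a row does not reach only later rows make up. A row lasts 1/10 s, in which the tool goes at most 50 mm and 8.59 degrees, less where a joint would pass 70% of its speed; a pose out of reach is approached as far as the arm can. A call with a gripper value outside its range is refused whole. "gripper" is the finger opening in m, from 0 to 0.094, set as the call begins (left out, the last holds). The fingers move at their own pace and stop on an object; "grip_force" is the grip in N (left out, the last holds). Time passes only in rows, so rows that repeat a pose let the fingers close. It gives the time, the measured TCP pose, the force and the opening at its end, in the units of the state.
- env.observe(): the state, without advancing time (a new reading comes with each control period).
- env.capture(name): name is "scene" or "top"; returns the picture (420x560x3 uint8, red, green, blue); there is no depth.
- env.camera_info(name): a dict with "fov_y" (degrees; the focal length in pixels is half the picture's height over the tangent of half this angle, whatever the lens; pixels are square), "cx", "cy" (the principal point, pixels), "distortion" ([k1, k2, p1, p2, k3] as OpenCV has them; the pictures are not rectified), "world_to_cam" (4x4, takes a point from world to camera coordinates). Camera axes: x right, y down, z forward; pixel columns grow to the right and rows downward; lengths in m; the calibration is good to about 2 mm. A picture is of the moment at which its call begins. camera_info takes no time and is no camera call.
- env.finish_job(): hands the job in, once; it reports no verdict.
The state is a dict: "time_s": time; "qpos": joint angles; "dq": joint speeds; "tau": joint torques, N m; "ee_pos": TCP position; "orientation": TCP orientation; "force": force on the tool from outside, world axes, zero at the start; "moment": the same for the moment, N m; "gripper_width": finger opening in m.
Only numpy, scipy, OpenCV 4.12 (cv2) and the standard library are available. Lean on these libraries where they do the work, as an engineer would, in place of code of your own. Each camera call takes 0.05 s, during which the arm holds its last target. There are 200 camera calls.

## Working session

There is one attempt and no reset: what is moved stays moved. The work goes in short steps, Python scripts to look and compute and a tool call to move; the robot and the scene stay as the last step left them, time stands still between calls to the robot, and variables do not carry over. Pictures are saved under pics/ and viewed, about 8 in all and at most 12, crops included, and the job is handed in when it is done.

Besides the shell and the picture viewer there is one more tool, called after ">>>" by a JSON object that holds its "fn" and its "kwargs". move_arm: Moves the arm, as the interface text tells. Its arguments: {"type":"object","properties":{"moves":{"type":"array","items":{"type":"object","properties":{"x":{"type":"number"},"y":{"type":"number"},"z":{"type":"number"},"turn":{"type":"number"}}}},"gripper":{"type":"number"},"grip_force":{"type":"number"}},"required":["moves"]}

```bash
mkdir -p pics; ls; python3 - <<'E'
from workcell import env
import cv2
s=env.observe();print(s, env.grasp_offset)
for n in("scene","top"):
    im=env.capture(n);cv2.imwrite(f"pics/{n}0.png",im[:,:,::-1]);print(n,env.camera_info(n))
E
```

```text
pics
{'time_s': 0.0, 'qpos': array([ 1.18801068e+00,  2.76541786e-01,  1.50612960e+00, -9.20711630e-06,
        1.36069549e+00, -1.21007574e-01]), 'dq': array([ 0.00029098, -0.00146251, -0.00150941,  0.00097551,  0.00168406,
        0.00122216]), 'tau': array([-2.60557435e-04, -4.04580295e+01, -2.37232322e+01,  6.99454523e-02,
        3.49027303e-02, -1.44412525e-04]), 'ee_pos': array([0.14860516, 0.55486869, 0.2046365 ]), 'orientation': array([-2.16744867e-04,  1.30514618e-01,  9.91445988e-01, -8.60235860e-04]), 'force': array([-0.67451292,  0.17733884,  0.05092301]), 'moment': array([ 0.02588948,  0.04680242, -0.01009841]), 'gripper_width': 0.09387010199705258} 0.0188
scene {'fov_y': 56.27297203038151, 'cx': 277.536638912923, 'cy': 214.3447316279545, 'distortion': array([-0.03599866,  0.        ,  0.        ,  0.        ,  0.        ]), 'world_to_cam': array([[-0.48952128,  0.87188932,  0.01333913,  0.29704096],
       [ 0.48560766,  0.28528577, -0.82631545, -0.21102488],
       [-0.72426108, -0.39802141, -0.56304959,  1.49455873],
       [ 0.        ,  0.        ,  0.        ,  1.        ]])}
top {'fov_y': 48.52528958074037, 'cx': 281.1440669097081, 'cy': 204.0051717385003, 'distortion': array([-0.05628728,  0.        ,  0.        ,  0.        ,  0.        ]), 'world_to_cam': array([[ 1.96878207e-03, -9.99827461e-01, -1.84708304e-02,
         9.84939995e-05],
       [-9.94274443e-01,  1.62230964e-05, -1.06856592e-01,
         6.23541378e-01],
       [ 1.06838455e-01,  1.85754520e-02, -9.94102860e-01,
         1.51514855e+00],
       [ 0.00000000e+00,  0.00000000e+00,  0.00000000e+00,
         1.00000000e+00]])}
```

View pics/scene0.png

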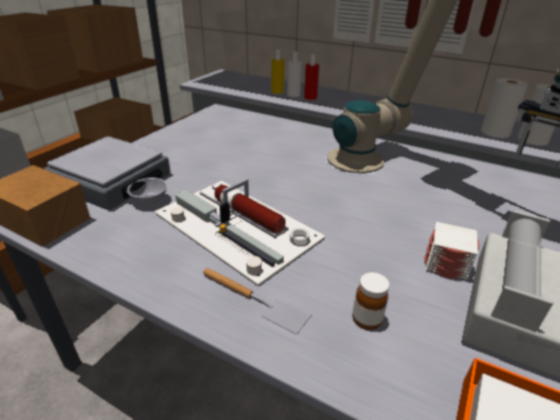

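View pics/top0.png

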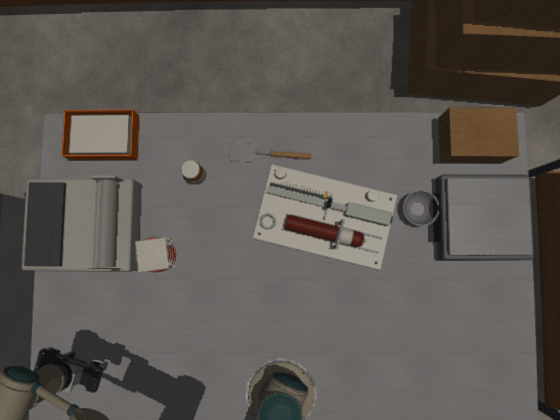

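The scene view shows the board at about (240,230) with its salami, frame, gauge and tab. The top view shows the board at about (325,215), with its pull direction towards image left. I'll measure the board next and enlarge crops of both views.

```bash
cat >h.py <<'E'
import numpy as np,cv2
from workcell import env
def K(n):
    c=env.camera_info(n);f=210/np.tan(np.radians(c["fov_y"]/2))
    return np.array([[f,0,c["cx"]],[0,f,c["cy"]],[0,0,1]]),c["distortion"],c["world_to_cam"]
def ray(n,uv):
    k,d,T=K(n);p=cv2.undistortPoints(np.array(uv,float).reshape(-1,1,2),k,d)[:,0]
    R=T[:3,:3];return -R.T@T[:3,3],np.c_[p,np.ones(len(p))]@R
def on(n,uv,z):
    o,d=ray(n,uv);return o+d*((z-o[2])/d[:,2])[:,None]
def px(n,P):
    k,d,T=K(n);return cv2.projectPoints(np.array(P,float).reshape(-1,3),cv2.Rodrigues(T[:3,:3])[0],T[:3,3],k,d)[0][:,0]
def crop(im,x0,y0,w,h,s,f):
    cv2.imwrite(f,cv2.resize(im[y0:y0+h,x0:x0+w,::-1],None,fx=s,fy=s,interpolation=cv2.INTER_CUBIC))
E
python3 - <<'E'
from h import *
t=cv2.imread("pics/top0.png")[:,:,::-1];s=cv2.imread("pics/scene0.png")[:,:,::-1]
g=t.min(2);m=np.zeros_like(g);m[155:280,240:408]=(g[155:280,240:408]>150)*255
m=cv2.morphologyEx(m,cv2.MORPH_CLOSE,np.ones((3,3)))
cs,_=cv2.findContours(m,0,1);c=max(cs,key=cv2.contourArea)
r=cv2.minAreaRect(cv2.convexHull(c));b=cv2.boxPoints(r);print(r,b)
P=on("top",b,.012);print(P.round(4));print(np.linalg.norm(P-np.roll(P,-1,0),axis=1))
crop(t,245,160,160,115,5,"pics/t1.png");crop(s,145,170,190,115,4.2,"pics/s1.png")
E
```

```text
((373.5, 198.0), (2.0, 5.0), 90.0) [[371. 197.]
 [376. 197.]
 [376. 199.]
 [371. 199.]]
[[ 0.6496 -0.3018  0.012 ]
 [ 0.6496 -0.3186  0.012 ]
 [ 0.6428 -0.3185  0.012 ]
 [ 0.6428 -0.3016  0.012 ]]
[0.01686884 0.00678937 0.01686095 0.00678893]
```

View pics/t1.png

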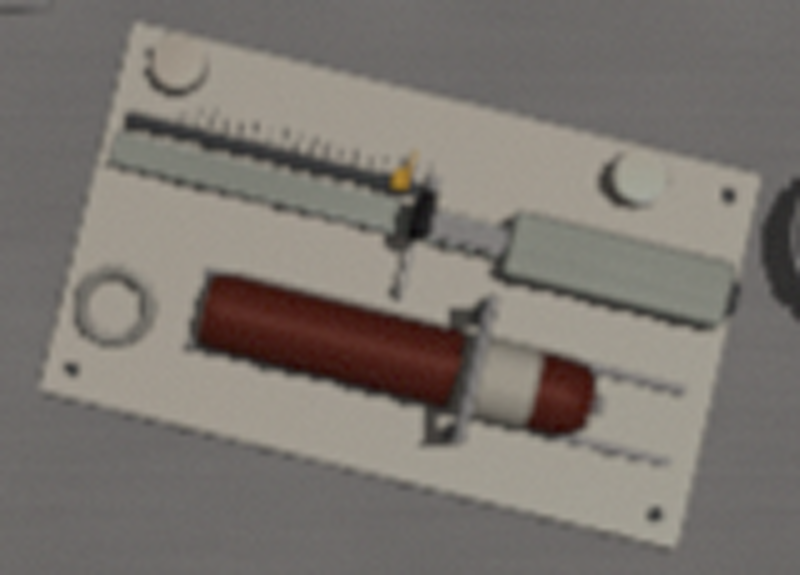

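View pics/s1.png

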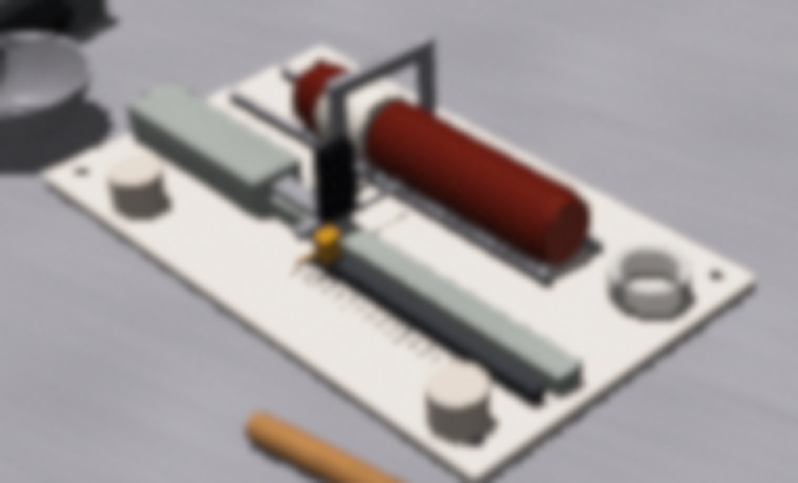

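The top crop shows the tab at about (422,212), the rider at (403,175), the pointer reaching (397,295) and the salami end at about (203,310). The scene crop shows the end-face ellipse centred at about (567,225) and the tab top at about (335,140).

```bash
cat >>h.py <<'E'
def T(im):
    im=im[:,:,::-1].copy();return im
def big(m):
    cs,_=cv2.findContours(m.astype(np.uint8),0,1);return max(cs,key=cv2.contourArea)
def board(im):
    g=cv2.resize(im[155:285,235:412],None,fx=4,fy=4,interpolation=cv2.INTER_CUBIC).astype(int)
    m=(g.min(2)>122).astype(np.uint8)
    m=cv2.morphologyEx(m,cv2.MORPH_OPEN,np.ones((5,5)));h=cv2.convexHull(big(m))
    b=cv2.boxPoints(cv2.minAreaRect(h));return (b+.5)/4-.5+[235,155]
E
python3 - <<'E'
from h import *
t=cv2.imread("pics/top0.png")[:,:,::-1];s=cv2.imread("pics/scene0.png")[:,:,::-1]
b=board(t);P=on("top",b,.012);print(b.round(1),P.round(4),np.linalg.norm(P-np.roll(P,-1,0),axis=1).round(4))
c=P.mean(0);e=P-np.roll(P,-1,0);L=max(e,key=np.linalg.norm);ex=L/np.linalg.norm(L);ex*=np.sign(ex[1]);ey=np.array([-ex[1],ex[0],0])
print("c",c,"ex",ex,"yaw",np.degrees(np.arctan2(ex[1],ex[0])))
B=lambda p:np.c_[(p-c)@ex,(p-c)@ey,p[:,2]]
# salami
def red(im,x0,y0,w,h):
    g=cv2.resize(im[y0:y0+h,x0:x0+w],None,fx=4,fy=4,interpolation=cv2.INTER_CUBIC).astype(int)
    k=big((g[:,:,0]-g[:,:,1]>35))[:,0];return (k+.5)/4-.5+[x0,y0]
k=red(t,270,200,110,60);q=B(on("top",k,.066));print("top z66: xmax",q[:,0].max(), np.sort(q[:,0])[-8:].round(4))
f=q[q[:,0]>q[:,0].max()-.006];print("end pts",f.round(3)[::4])
q=B(on("top",k,.039));print("y range z39",q[:,1].min(),q[:,1].max())
# scene: ray with salami axis plane y=+50
def plane_y(n,uv,y):
    o,d=ray(n,uv);tt=(y-(o-c)@ey)/(d@ey);return B(o+d*tt[:,None])
o=lambda k,s,x,y:(np.array(k)+.5)/s-.5+[x,y]
print("face centre",plane_y("scene",o([[567,225],[570,188],[562,262]],4.2,145,170),.05))
print("tab top scene",B(on("scene",o([[335,142]],4.2,145,170),.093)),"tab top top",B(on("top",o([[424,210],[403,175]],5,245,160),.093)))
print("pointer tip",B(on("top",o([[397,295]],5,245,160),.034)),B(on("top",o([[403,178]],5,245,160),.044)))
print("board corners scene",B(on("scene",o([[475,482],[757,283],[320,44],[43,178]],4.2,145,170),.012)))
E
```

```text
[[252.3 237.8]
 [270.7 163.3]
 [398.4 194.9]
 [379.9 269.4]] [[ 0.5119  0.0976  0.012 ]
 [ 0.7653  0.0369  0.012 ]
 [ 0.6568 -0.3944  0.012 ]
 [ 0.4075 -0.3273  0.012 ]] [0.2605 0.4447 0.2582 0.4375]
c [ 0.58539767 -0.14681535  0.012     ] ex [0.24389959 0.96980049 0.        ] yaw 75.8831878719729
top z66: xmax 0.12235370221257066 [0.1218 0.1218 0.1219 0.122  0.122  0.1221 0.1222 0.1224]
end pts [[0.119 0.034 0.066]
 [0.121 0.037 0.066]
 [0.121 0.041 0.066]
 [0.121 0.044 0.066]
 [0.122 0.047 0.066]
 [0.122 0.051 0.066]
 [0.122 0.054 0.066]
 [0.12  0.057 0.066]
 [0.12  0.06  0.066]
 [0.12  0.064 0.066]
 [0.118 0.067 0.066]]
y range z39 0.02697896897003526 0.07124351474379136
face centre [[0.12152733 0.05       0.04269617]
 [0.12347449 0.05       0.07259399]
 [0.11772199 0.05       0.01081549]]
tab top scene [[ 0.00108746 -0.03932338  0.093     ]] tab top top [[ 0.00219045 -0.040138    0.093     ]
 [ 0.02050218 -0.05876329  0.093     ]]
pointer tip [[0.00292459 0.0115333  0.034     ]] [[ 0.01792443 -0.06381435  0.044     ]]
board corners scene [[ 0.22408074 -0.13328524  0.012     ]
 [ 0.22470605  0.12088747  0.012     ]
 [-0.21954866  0.12472435  0.012     ]
 [-0.20980858 -0.13581118  0.012     ]]
```

>>> {"fn": "move_arm", "kwargs": {"moves": [{"x":0.025,"y":-0.035},{"x":0.05,"y":-0.075},{"x":0.08,"y":-0.115},{"x":0.11,"y":-0.155},{"x":0.135,"y":-0.2},{"x":0.16,"y":-0.24},{"x":0.19,"y":-0.28},{"x":0.215,"y":-0.32}], "gripper": 0.06}}

```text
invalid input at $.moves[0]: expected keys x, y, z, turn
```

>>> {"fn": "move_arm", "kwargs": {"moves": [{"x":0.025,"y":-0.035},{"x":0.05,"y":-0.075},{"x":0.08,"y":-0.115},{"x":0.11,"y":-0.155},{"x":0.135,"y":-0.2},{"x":0.16,"y":-0.24},{"x":0.19,"y":-0.28},{"x":0.215,"y":-0.32}]}}

```text
invalid input at $.moves[0]: expected keys x, y, z, turn
```

>>> {"fn": "move_arm", "kwargs": {"moves": [{"x":0.023,"y":-0.035,"turn":1},{"x":0.046,"y":-0.07,"turn":1},{"x":0.046,"y":-0.07,"turn":1},{"x":0.046,"y":-0.07,"turn":1}]}}

```text
invalid input at $.moves[0]: expected keys x, y, z, turn
```

>>> {"fn": "move_arm", "kwargs": {"moves": [{"x":0.025,"y":-0.035,"z":0,"turn":0},{"x":0.05,"y":-0.075,"z":0,"turn":0},{"x":0.08,"y":-0.115,"z":0,"turn":0},{"x":0.11,"y":-0.155,"z":0,"turn":0},{"x":0.135,"y":-0.2,"z":0,"turn":0},{"x":0.16,"y":-0.24,"z":0,"turn":0},{"x":0.19,"y":-0.28,"z":0,"turn":0},{"x":0.215,"y":-0.32,"z":0,"turn":0}], "gripper": 0.06}}

```text
time_s: 0.9
ee_pos: [0.3647, 0.2336, 0.2054]
orientation: [0.0, 0.131, 0.991, 0.0]
force: [0.6, 0.1, 0.5]
gripper_width: 0.06
```

>>> {"fn": "move_arm", "kwargs": {"moves": [{"x":0.025,"y":-0.035,"z":0,"turn":0},{"x":0.05,"y":-0.075,"z":0,"turn":0},{"x":0.08,"y":-0.115,"z":0,"turn":0},{"x":0.11,"y":-0.155,"z":0,"turn":0},{"x":0.135,"y":-0.2,"z":0,"turn":0},{"x":0.16,"y":-0.24,"z":0,"turn":0},{"x":0.19,"y":-0.28,"z":0,"turn":0},{"x":0.215,"y":-0.32,"z":0,"turn":0}]}}

```text
time_s: 1.7
ee_pos: [0.5798, -0.0865, 0.205]
orientation: [-0.0, 0.131, 0.991, 0.0]
force: [0.4, -0.1, -0.4]
gripper_width: 0.0598
```

>>> {"fn": "move_arm", "kwargs": {"moves": [{"x":0.023,"y":-0.035,"z":0,"turn":1},{"x":0.046,"y":-0.07,"z":0,"turn":1},{"x":0.046,"y":-0.07,"z":0,"turn":1},{"x":0.046,"y":-0.07,"z":0,"turn":1}]}}

```text
time_s: 2.1
ee_pos: [0.6244, -0.1549, 0.2043]
orientation: [-0.001, 0.123, 0.992, 0.001]
force: [-0.3, 1.0, -0.0]
gripper_width: 0.0603
```

>>> {"fn": "move_arm", "kwargs": {"moves": [{"x":0,"y":0,"z":-0.045,"turn":0},{"x":0,"y":0,"z":-0.09,"turn":0},{"x":0,"y":0,"z":-0.09,"turn":0}]}}

```text
time_s: 2.4
ee_pos: [0.619, -0.1511, 0.1097]
orientation: [-0.007, 0.121, 0.993, 0.002]
force: [-0.7, -0.2, -0.2]
gripper_width: 0.0596
```

```bash
python3 - <<'E'
from h import *
s=env.capture("scene");crop(s,165,140,130,110,6,"pics/s2.png")
print(((px("scene",[[.6244,-.1549,.115],[.6246,-.155,.093]])-[165,140]+.5)*6-.5).round())
E
```

```text
[[356. 342.]
 [358. 384.]]
```

View pics/s2.png

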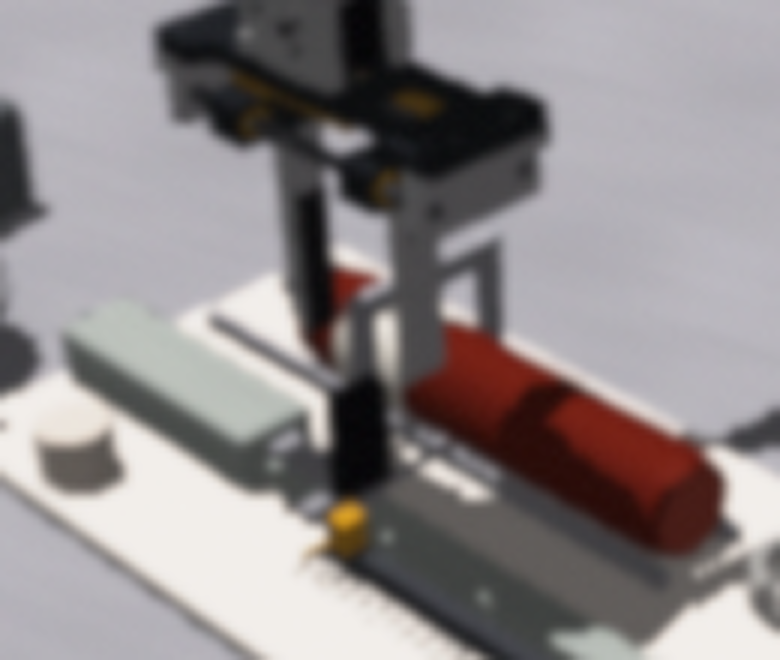

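The crop shows the fingertips at about (315,335) and (422,375), straddling the tab top at (360,392). I'll let the arm settle, then descend.

>>> {"fn": "move_arm", "kwargs": {"moves": [{"x":0,"y":0,"z":0,"turn":0},{"x":0,"y":0,"z":0,"turn":0}]}}

```text
time_s: 2.65
ee_pos: [0.6266, -0.1546, 0.1186]
orientation: [0.003, 0.122, 0.993, -0.001]
force: [-0.4, -0.4, 0.3]
gripper_width: 0.0603
```

>>> {"fn": "move_arm", "kwargs": {"moves": [{"x":0,"y":0,"z":-0.02,"turn":0},{"x":0,"y":0,"z":-0.04,"turn":0},{"x":0,"y":0,"z":-0.056,"turn":0},{"x":0,"y":0,"z":-0.056,"turn":0},{"x":0,"y":0,"z":-0.056,"turn":0}]}}

```text
time_s: 3.15
ee_pos: [0.626, -0.1549, 0.0613]
orientation: [0.001, 0.122, 0.993, -0.0]
force: [0.3, -0.3, 0.3]
gripper_width: 0.0598
```

>>> {"fn": "move_arm", "kwargs": {"moves": [{"x":0,"y":0,"z":-0.004,"turn":0},{"x":0,"y":0,"z":-0.004,"turn":0},{"x":0,"y":0,"z":-0.004,"turn":0},{"x":0,"y":0,"z":-0.004,"turn":0},{"x":0,"y":0,"z":-0.004,"turn":0},{"x":0,"y":0,"z":-0.004,"turn":0}], "gripper": 0.0, "grip_force": 40}}

```text
time_s: 3.75
ee_pos: [0.6249, -0.1546, 0.0556]
orientation: [0.0, 0.122, 0.993, -0.0]
force: [-0.5, -1.1, -0.9]
gripper_width: 0.0155
```

>>> {"fn": "move_arm", "kwargs": {"moves": [{"x":0,"y":0,"z":0,"turn":0},{"x":0,"y":0,"z":0,"turn":0},{"x":0,"y":0,"z":0,"turn":0}]}}

```text
time_s: 4.05
ee_pos: [0.6248, -0.155, 0.0556]
orientation: [0.0, 0.122, 0.993, -0.0]
force: [-0.6, -1.5, 0.6]
gripper_width: 0.0116
```

>>> {"fn": "move_arm", "kwargs": {"moves": [{"x":0.0024,"y":0.0097,"z":0,"turn":0},{"x":0.0048,"y":0.0194,"z":0,"turn":0},{"x":0.0073,"y":0.0291,"z":0,"turn":0},{"x":0.0097,"y":0.0388,"z":0,"turn":0},{"x":0.0121,"y":0.0485,"z":0,"turn":0},{"x":0.0145,"y":0.0582,"z":0,"turn":0},{"x":0.0145,"y":0.0582,"z":0,"turn":0},{"x":0.0145,"y":0.0582,"z":0,"turn":0}]}}

```text
time_s: 4.85
ee_pos: [0.6393, -0.0961, 0.0556]
orientation: [-0.0, 0.121, 0.993, -0.001]
force: [-1.2, -5.4, 0.4]
gripper_width: 0.012
```

>>> {"fn": "move_arm", "kwargs": {"moves": [{"x":0.0024,"y":0.0097,"z":0,"turn":0},{"x":0.0048,"y":0.0194,"z":0,"turn":0},{"x":0.0073,"y":0.0291,"z":0,"turn":0},{"x":0.0097,"y":0.0388,"z":0,"turn":0},{"x":0.0109,"y":0.0437,"z":0,"turn":0},{"x":0.0121,"y":0.0485,"z":0,"turn":0},{"x":0.0121,"y":0.0485,"z":0,"turn":0},{"x":0.0121,"y":0.0485,"z":0,"turn":0}]}}

```text
time_s: 5.65
ee_pos: [0.651, -0.0491, 0.0556]
orientation: [-0.0, 0.121, 0.993, -0.002]
force: [-1.5, -9.3, 1.5]
gripper_width: 0.0117
```

```bash
python3 - <<'E'
from h import *
s=env.capture("scene");crop(s,195,150,130,110,6,"pics/s3.png");cv2.imwrite("pics/s3f.png",s[:,:,::-1])
t=env.capture("top");cv2.imwrite("pics/t3f.png",t[:,:,::-1]);crop(t,245,160,133,110,6,"pics/t3.png")
print(env.observe()["ee_pos"],env.observe()["force"])
E
```

```text
[ 0.65093897 -0.04916871  0.05554028] [-1.94880075 -8.33850334  0.90331492]
```

View pics/s3.png

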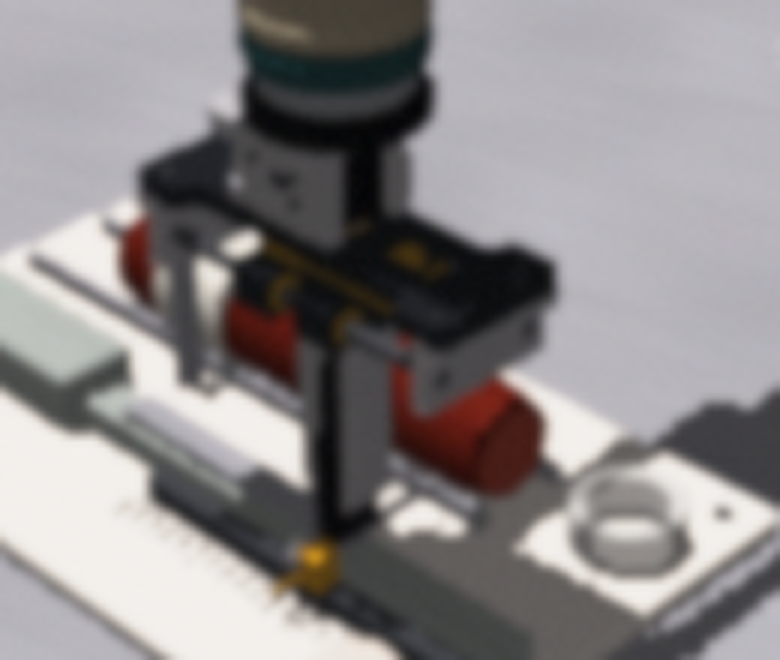

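View pics/t3.png

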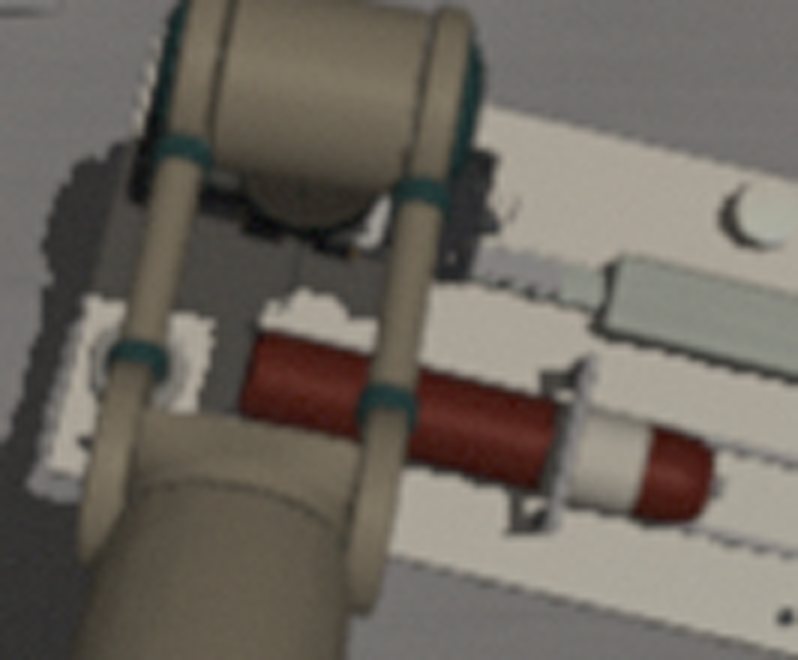

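The scene crop shows the pointer tip at about (405,487), the end-face centre at (512,447) and the rider at (320,567) being pushed. The top view has the tab and pointer hidden by the arm. I'll compare pointer and end along the pull.

```bash
python3 - <<'E'
from h import *
c=np.array([.5854,-.1468,.012]);a=np.radians(76.0);ex=np.array([np.cos(a),np.sin(a),0]);ey=np.array([-ex[1],ex[0],0])
B=lambda p:np.c_[(p-c)@ex,(p-c)@ey,p[:,2]]
o6=lambda k,x=195,y=150:(np.array(k)+.5)/6-.5+[x,y]
def plane_y(n,uv,y):
    o,d=ray(n,uv);tt=(y-(o-c)@ey)/(d@ey);return B(o+d*tt[:,None])
print("tcp",B(np.array([[.6509,-.0492,.0555]])), "start",B(np.array([[.6248,-.155,.0556]])))
print("pointer",B(on("scene",o6([[405,487],[385,502]]),.034)).round(4))
print("face",plane_y("scene",o6([[512,447]]),.05).round(4))
# expected pixels (crop) for pointer line at x=.1106 and for end circle at x=.1215
P=[c+ex*.1106+ey*y+np.array([0,0,.022]) for y in(-.025,0,.012)]
print(((px("scene",P)-[195,150]+.5)*6-.5).round())
th=np.linspace(0,2*np.pi,9)[:-1]
for f,X in(("s3f",.1215),):
    P=[c+ex*X+ey*(.05+.027*np.cos(q))+np.array([0,0,.027+.027*np.sin(q)]) for q in th]
    print(((px("scene",P)-[195,150]+.5)*6-.5).round())
    t=cv2.imread("pics/s3f.png").astype(int)
    # dark face mask vs red body: red silhouette
g=cv2.resize(cv2.imread("pics/s3f.png")[200:240,255:290],None,fx=6,fy=6,interpolation=cv2.INTER_CUBIC).astype(int)
k=(big(g[:,:,2]-g[:,:,1]>45)[:,0]+.5)/6-.5+[255,200]
q=k[k[:,0]>282];print("red right extreme crop",((k[k[:,0].argmax()]-[195,150]+.5)*6),"bottom",((k[k[:,1].argmax()]-[195,150]+.5)*6))
for n in("top0","t3f"):
    t=cv2.imread(f"pics/{n}.png")[200:250,270:310];g=cv2.resize(t,None,fx=4,fy=4,interpolation=cv2.INTER_CUBIC).astype(int)
    k=(big(g[:,:,2]-g[:,:,1]>35)[:,0]+.5)/4-.5+[270,200];q=B(on("top",k,.05));q=q[(q[:,0]>.1)&(abs(q[:,1]-.05)<.015)];print(n,"end x",np.median(q[q[:,0]>.115,0]))
E
```

```text
tcp [[ 0.11054675 -0.03994279  0.0555    ]] start [[ 0.0015753  -0.04021341  0.0556    ]]
pointer [[ 0.1036  0.0004  0.034 ]
 [ 0.1051 -0.0136  0.034 ]]
face [[0.1225 0.05   0.0401]]
[[375. 518.]
 [415. 494.]
 [434. 482.]]
[[550. 423.]
 [540. 396.]
 [511. 399.]
 [482. 431.]
 [469. 473.]
 [481. 500.]
 [509. 496.]
 [538. 464.]]
red right extreme crop [517.5 400.5] bottom [462.5 458.5]
top0 end x 0.12165708598915233
t3f end x 0.11945934893902853
```

```bash
python3 - <<'E'
from h import *
im=np.mean([env.capture("scene").astype(float) for _ in range(4)],0);cv2.imwrite("pics/s3m.png",im[:,:,::-1])
crop(im.clip(0,255).astype(np.uint8),236,218,50,37,16,"pics/z3.png")
c=np.array([.5854,-.1468,.012]);a=np.radians(76.0);ex=np.array([np.cos(a),np.sin(a),0]);ey=np.array([-ex[1],ex[0],0])
for nm,X,Y,Z in(("ptr line",.1106,-.02,.034),("ptr line",.1106,.012,.034),("tabfoot near edge +x",.1166,-.055,.037),("rider top face corners",.1106,-.057,.044),("",.1106,-.071,.044),("",.1226,-.057,.044),("",.1226,-.071,.044)):
    print(nm,((px("scene",c+ex*X+ey*Y+[0,0,Z-.012])-[236,218]+.5)*16-.5).round())
E
```

```text
ptr line [[367. 282.]]
ptr line [[503. 199.]]
tabfoot near edge +x [[237. 378.]]
rider top face corners [[201. 333.]]
 [[137. 371.]]
 [[253. 365.]]
 [[188. 404.]][ WARN:0@4.966] global loadsave.cpp:1063 imwrite_ Unsupported depth image for selected encoder is fallbacked to CV_8U.
```

View pics/z3.png

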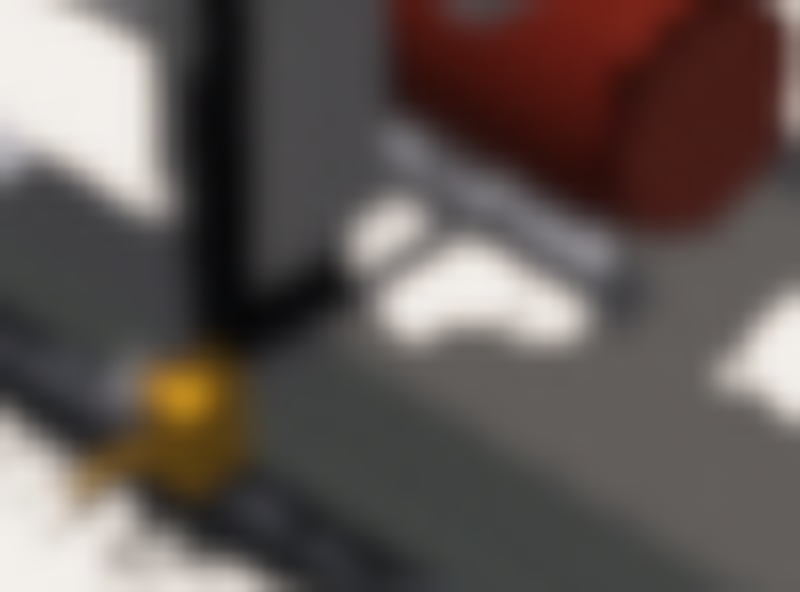

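Pointer bar in the zoom runs from (355,283) to (450,220), about 1–2 mm short of what the TCP predicts. The face is centred at about (700,115), so the end is at x≈0.121 and the pointer at ≈0.110. About 11 mm is left to pull.

>>> {"fn": "move_arm", "kwargs": {"moves": [{"x":0.001,"y":0.004,"z":0,"turn":0},{"x":0.0019,"y":0.0077,"z":0,"turn":0},{"x":0.0026,"y":0.0105,"z":0,"turn":0},{"x":0.0026,"y":0.0105,"z":0,"turn":0},{"x":0.0026,"y":0.0105,"z":0,"turn":0},{"x":0.0026,"y":0.0105,"z":0,"turn":0},{"x":0.0026,"y":0.0105,"z":0,"turn":0}]}}

```text
time_s: 6.65
ee_pos: [0.6534, -0.0391, 0.0556]
orientation: [-0.0, 0.121, 0.993, -0.002]
force: [-1.8, -9.2, 0.5]
gripper_width: 0.012
```

```bash
python3 - <<'E'
from h import *
im=np.mean([env.capture("scene").astype(float) for _ in range(4)],0).clip(0,255).astype(np.uint8)
p=env.observe()["ee_pos"];c=np.array([.5854,-.1468,.012]);a=np.radians(76.0);ex=np.array([np.cos(a),np.sin(a),0]);ey=np.array([-ex[1],ex[0],0])
X=(p-c)@ex;print(p,X,(p-c)@ey)
z=cv2.resize(im[212:255,236:290,::-1],None,fx=14,fy=14,interpolation=cv2.INTER_CUBIC)
Z=lambda P:((px("scene",P)-[236,212]+.5)*14-.5)
# 1 px reference lines from the calibration: pointer line at X (green), end circle at .121 (yellow)
l=Z([c+ex*X+ey*y+[0,0,.022] for y in(.012,.075)]).astype(int);cv2.line(z,*map(tuple,l.tolist()),(0,255,0),1)
C=Z([c+ex*.121+ey*(.05+.027*np.cos(q))+[0,0,.027+.027*np.sin(q)] for q in np.linspace(0,6.28,40)]).astype(int);cv2.polylines(z,[C],True,(0,255,255),1)
cv2.imwrite("pics/z4.png",z)
E
```

```text
[ 0.65343341 -0.03908528  0.05557001] 0.12097390753599557 -0.039953973549675455
```

View pics/z4.png

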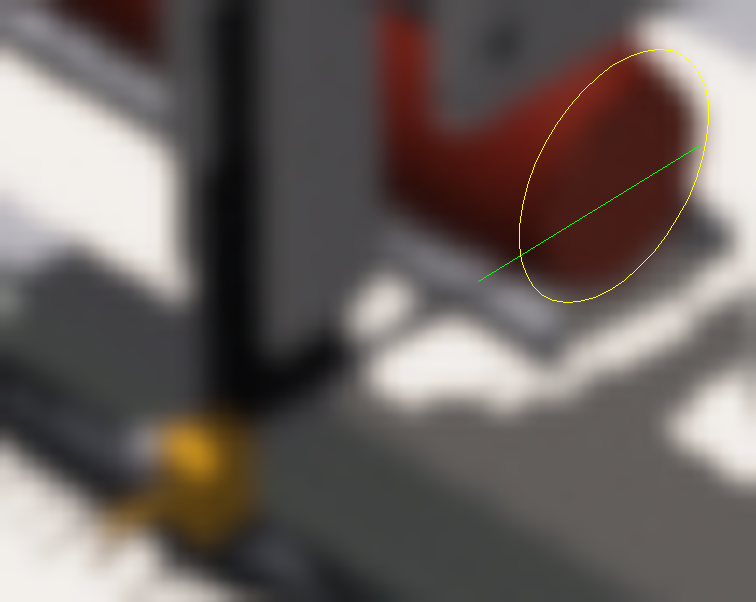

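The face outline and pointer both sit about 2–3 mm short of the calibration overlay. That is the same bias, so they're level to within about 1 mm. I'll hold here, then go gently home.

>>> {"fn": "move_arm", "kwargs": {"moves": [{"x":0,"y":0,"z":0,"turn":0},{"x":0,"y":0,"z":0,"turn":0},{"x":0,"y":0,"z":0,"turn":0},{"x":0,"y":0,"z":0,"turn":0},{"x":0,"y":0,"z":0,"turn":0},{"x":0,"y":0,"z":0,"turn":0},{"x":0,"y":0,"z":0,"turn":0},{"x":0,"y":0,"z":0,"turn":0}]}}

```text
time_s: 7.65
ee_pos: [0.6534, -0.0391, 0.0555]
orientation: [-0.0, 0.121, 0.993, -0.002]
force: [-1.8, -8.6, 0.9]
gripper_width: 0.0119
```

>>> {"fn": "move_arm", "kwargs": {"moves": [{"x":0,"y":0,"z":0,"turn":0},{"x":0,"y":0,"z":0,"turn":0},{"x":0,"y":0,"z":0,"turn":0},{"x":0,"y":0,"z":0,"turn":0},{"x":0,"y":0,"z":0,"turn":0},{"x":0,"y":0,"z":0,"turn":0}]}}

```text
time_s: 8.25
ee_pos: [0.6535, -0.0391, 0.0556]
orientation: [-0.0, 0.121, 0.993, -0.002]
force: [-2.2, -9.4, 2.1]
gripper_width: 0.0118
```

>>> {"fn": "move_arm", "kwargs": {"moves": [{"x":-0.0015,"y":-0.006,"z":0,"turn":0},{"x":-0.003,"y":-0.012,"z":0,"turn":0},{"x":-0.0045,"y":-0.018,"z":0,"turn":0},{"x":-0.006,"y":-0.024,"z":0,"turn":0},{"x":-0.0075,"y":-0.03,"z":0,"turn":0},{"x":-0.009,"y":-0.036,"z":0,"turn":0},{"x":-0.0105,"y":-0.042,"z":0,"turn":0},{"x":-0.012,"y":-0.048,"z":0,"turn":0}]}}

```text
time_s: 9.05
ee_pos: [0.6418, -0.086, 0.0556]
orientation: [-0.0, 0.121, 0.993, -0.001]
force: [-1.6, -5.3, 1.9]
gripper_width: 0.0121
```

>>> {"fn": "move_arm", "kwargs": {"moves": [{"x":-0.0015,"y":-0.006,"z":0,"turn":0},{"x":-0.003,"y":-0.012,"z":0,"turn":0},{"x":-0.0045,"y":-0.018,"z":0,"turn":0},{"x":-0.006,"y":-0.024,"z":0,"turn":0},{"x":-0.0075,"y":-0.03,"z":0,"turn":0},{"x":-0.009,"y":-0.036,"z":0,"turn":0},{"x":-0.0105,"y":-0.042,"z":0,"turn":0},{"x":-0.012,"y":-0.048,"z":0,"turn":0}]}}

```text
time_s: 9.85
ee_pos: [0.6301, -0.1335, 0.0555]
orientation: [0.0, 0.122, 0.993, 0.0]
force: [-0.3, -2.8, 0.9]
gripper_width: 0.0114
```

>>> {"fn": "move_arm", "kwargs": {"moves": [{"x":-0.0015,"y":-0.006,"z":0,"turn":0},{"x":-0.003,"y":-0.012,"z":0,"turn":0},{"x":-0.004,"y":-0.016,"z":0,"turn":0},{"x":-0.0047,"y":-0.019,"z":0,"turn":0},{"x":-0.0052,"y":-0.021,"z":0,"turn":0},{"x":-0.0052,"y":-0.021,"z":0,"turn":0},{"x":-0.0052,"y":-0.021,"z":0,"turn":0}]}}

```text
time_s: 10.55
ee_pos: [0.6249, -0.1543, 0.0556]
orientation: [0.0, 0.122, 0.993, 0.0]
force: [-1.1, -1.7, 1.9]
gripper_width: 0.012
```

>>> {"fn": "move_arm", "kwargs": {"moves": [{"x":-0.0002,"y":-0.001,"z":0,"turn":0},{"x":-0.0002,"y":-0.001,"z":0,"turn":0},{"x":-0.0002,"y":-0.001,"z":0,"turn":0}]}}

```text
time_s: 10.85
ee_pos: [0.6247, -0.1552, 0.0556]
orientation: [0.0, 0.122, 0.993, 0.0]
force: [0.5, -1.2, 1.8]
gripper_width: 0.0112
```

>>> {"fn": "move_arm", "kwargs": {"moves": [{"x":-0.0002,"y":-0.001,"z":0,"turn":0},{"x":-0.0002,"y":-0.001,"z":0,"turn":0},{"x":-0.0002,"y":-0.001,"z":0,"turn":0}]}}

```text
time_s: 11.15
ee_pos: [0.6245, -0.1564, 0.0556]
orientation: [0.0, 0.122, 0.993, 0.0]
force: [-1.1, -0.8, 3.4]
gripper_width: 0.0121
```

>>> {"fn": "move_arm", "kwargs": {"moves": [{"x":-0.0002,"y":-0.001,"z":0,"turn":0},{"x":-0.0002,"y":-0.001,"z":0,"turn":0},{"x":-0.0002,"y":-0.001,"z":0,"turn":0}]}}

```text
time_s: 11.45
ee_pos: [0.6244, -0.1565, 0.0555]
orientation: [0.0, 0.122, 0.993, 0.001]
force: [-0.1, 1.6, 2.5]
gripper_width: 0.0117
```

>>> {"fn": "move_arm", "kwargs": {"moves": [{"x":-0.0002,"y":-0.001,"z":0,"turn":0},{"x":-0.0002,"y":-0.001,"z":0,"turn":0},{"x":-0.0002,"y":-0.001,"z":0,"turn":0}]}}

```text
time_s: 11.75
ee_pos: [0.6244, -0.1566, 0.0556]
orientation: [0.0, 0.122, 0.993, 0.001]
force: [2.0, 5.9, 3.9]
gripper_width: 0.0116
```

The force has flipped, so the slide is on its home stop. I'll ease the push off and release.

>>> {"fn": "move_arm", "kwargs": {"moves": [{"x":0.0003,"y":0.0013,"z":0,"turn":0},{"x":0.0003,"y":0.0013,"z":0,"turn":0}]}}

```text
time_s: 11.95
ee_pos: [0.6244, -0.1565, 0.0555]
orientation: [0.0, 0.122, 0.993, 0.0]
force: [0.3, 2.7, 3.1]
gripper_width: 0.0118
```

>>> {"fn": "move_arm", "kwargs": {"moves": [{"x":0,"y":0,"z":0,"turn":0},{"x":0,"y":0,"z":0,"turn":0},{"x":0,"y":0,"z":0,"turn":0},{"x":0,"y":0,"z":0,"turn":0},{"x":0,"y":0,"z":0,"turn":0},{"x":0,"y":0,"z":0,"turn":0}], "gripper": 0.05}}

```text
time_s: 12.55
ee_pos: [0.6243, -0.1572, 0.0554]
orientation: [-0.0, 0.122, 0.993, -0.0]
force: [0.9, 0.2, -0.7]
gripper_width: 0.0496
```

>>> {"fn": "move_arm", "kwargs": {"moves": [{"x":0,"y":0,"z":0.02,"turn":0},{"x":0,"y":0,"z":0.05,"turn":0},{"x":0,"y":0,"z":0.09,"turn":0},{"x":0,"y":0,"z":0.13,"turn":0},{"x":0,"y":0,"z":0.17,"turn":0},{"x":-0.03,"y":0.03,"z":0.18,"turn":0},{"x":-0.06,"y":0.06,"z":0.18,"turn":0},{"x":-0.09,"y":0.09,"z":0.18,"turn":0}]}}

```text
time_s: 13.35
ee_pos: [0.5336, -0.0664, 0.2361]
orientation: [0.001, 0.122, 0.992, 0.0]
force: [0.5, 0.3, -0.2]
gripper_width: 0.0496
```

>>> {"fn": "move_arm", "kwargs": {"moves": [{"x":-0.03,"y":0.035,"z":0,"turn":0},{"x":-0.06,"y":0.07,"z":0,"turn":0},{"x":-0.09,"y":0.105,"z":0,"turn":0},{"x":-0.12,"y":0.14,"z":0,"turn":0},{"x":-0.15,"y":0.175,"z":0,"turn":0},{"x":-0.18,"y":0.21,"z":0,"turn":0},{"x":-0.21,"y":0.25,"z":0,"turn":0},{"x":-0.21,"y":0.25,"z":0,"turn":0}]}}

```text
time_s: 14.15
ee_pos: [0.32, 0.1868, 0.2358]
orientation: [-0.001, 0.118, 0.993, 0.001]
force: [0.4, -0.5, 0.4]
gripper_width: 0.0499
```

```bash
python3 - <<'E'
from h import *
t=env.capture("top");s=env.capture("scene");cv2.imwrite("pics/t5f.png",t[:,:,::-1]);crop(t,245,160,160,115,5,"pics/t5.png");print(env.observe()["ee_pos"])
c=np.array([.5854,-.1468,.012]);a=np.radians(76.0);ex=np.array([np.cos(a),np.sin(a),0]);ey=np.array([-ex[1],ex[0],0])
B=lambda p:np.c_[(p-c)@ex,(p-c)@ey,p[:,2]]
for n in("top0","t5f"):
    t=cv2.imread(f"pics/{n}.png")[160:280,245:405];g=cv2.resize(t,None,fx=4,fy=4,interpolation=cv2.INTER_CUBIC).astype(int)
    o=lambda k:(k[:,0]+.5)/4-.5+[245,160]
    q=B(on("top",o(big(g[:,:,2]-g[:,:,1]>35)),.05));r=q[(q[:,0]>.1)&(abs(q[:,1]-.05)<.015)];print(n,"end x",np.median(r[r[:,0]>.115,0]),"home end",q[:,0].min())
    k=big((g[:,:,1]-g[:,:,0]>55)&(g[:,:,2]>120));q=B(on("top",o(k),.044));print("rider x range",q[:,0].min(),q[:,0].max(),"y",q[:,1].min(),q[:,1].max())
E
```

```text
[0.32379353 0.18359239 0.23580066]
top0 end x 0.12165708598915233 home end -0.04478518071066729
rider x range 0.014702343803605683 0.02409504077615383 y -0.06949174690626016 -0.05696506834056215
t5f end x 0.1218473748921115 home end -0.04516418880390913
rider x range 0.12326456622144594 0.13230534678140649 y -0.06886943707350178 -0.05732111168172157
```

View pics/t5.png

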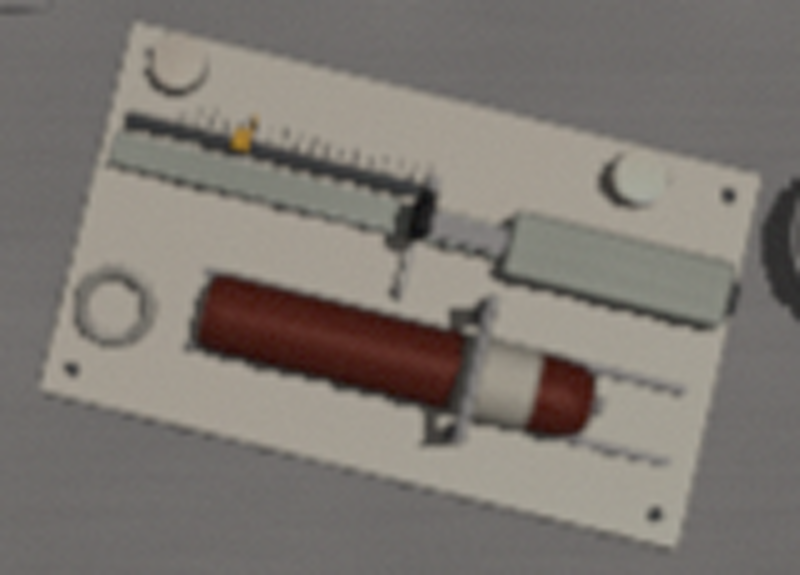

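The final crop shows the slide home with the tab at about (422,212), as at the start. The rider has been left at (242,137), and the salami and bystanders have not moved.

```bash
python3 -c "
from workcell import env
print(env.finish_job())"
```

```text
the job is handed in; nothing more can be done
None
```

I pulled the gauge out by its tab until the pointer was level with the salami's end, about 121 mm. I held it there for over a second, guided it back to its home stop and let go. The job was handed in after about 14 s.

- **Rider and salami end:** In the final top view the rider spans about 123–132 mm along the pull. Its mask came out 9 mm long instead of 12, so I put its measuring face at about 122 mm. The salami's end measures about 122 mm, well inside the half-centimetre tolerance.
- **Slide home:** The force on the tool reversed at the end of the return, which shows the slide had reached its stop. The final picture shows the tab where it was at the start.
- **Other things:** Both salami ends measured within 0.5 mm of where they started. Nothing else on the board had visibly moved in the final crop. I did not check the spatula, bowl, patties and jar afterwards.
- **Disagreement:** While the gauge was held out, the scene camera showed both the pointer and the salami's end about 2–3 mm short of the arm's own reading. The shift was nearly the same for both, so they were level to about 1 mm.

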